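Check a bracket weld with a pencil probe

TASK

Get the welded bracket ready and check its weld: first clear the sprays, bottle and jar off the plate, standing each of them upright in the steel tray. Then take the pencil probe from its stand, touch its tip for about a second on the slotted steel reference block, and run the tip, touching and slowly (2 to 3 cm a second), along the weld round the tab: from the far end of the weld on the left as the robot sees it, towards the robot, across the tab's front end, and back along the right side to the far end. Finish by laying the probe back in the two notches of its stand, and leave the other things on the bench alone.

Things in the scene. Friction and masses are not known exactly. Their poses are not given: they have to be found in the camera images.
- weldment: fixed steel bracket: plate 200 (x) x 240 (y) x 8 mm; on it a dark tab 5 thick (top 13 mm above the bench), from x = -45 to 120, y = -40 to 40 mm, welded along its left side, front end and right side. 17 mm high clamps at its left and right edges. Origin: centre of the plate's underside, on the bench; x away from the robot, y to its left, yaw within 0.25 rad
- weld0 (a point): point on the small fillet weld round the tab, 3 mm out from the tab's edge and 3 mm above the plate, where the centre of the ball tip lies when it is tucked in between edge and plate: its left far end (where the pass begins)
- weld1 (a point): point on the small fillet weld round the tab, 3 mm out from the tab's edge and 3 mm above the plate, where the centre of the ball tip lies when it is tucked in between edge and plate: half-way along the left side
- weld2 (a point): point on the small fillet weld round the tab, 3 mm out from the tab's edge and 3 mm above the plate, where the centre of the ball tip lies when it is tucked in between edge and plate: the left corner
- weld3 (a point): point on the small fillet weld round the tab, 3 mm out from the tab's edge and 3 mm above the plate, where the centre of the ball tip lies when it is tucked in between edge and plate: the middle of the front end
- weld4 (a point): point on the small fillet weld round the tab, 3 mm out from the tab's edge and 3 mm above the plate, where the centre of the ball tip lies when it is tucked in between edge and plate: the right corner
- weld5 (a point): point on the small fillet weld round the tab, 3 mm out from the tab's edge and 3 mm above the plate, where the centre of the ball tip lies when it is tucked in between edge and plate: half-way along the right side
- weld6 (a point): point on the small fillet weld round the tab, 3 mm out from the tab's edge and 3 mm above the plate, where the centre of the ball tip lies when it is tucked in between edge and plate: its right far end (where it ends)
- tray: fixed open steel tray, 150 (x) x 190 (y) mm outside, rim 14 mm high, walls and floor 3 mm thick, on one side of the bracket (left or right). Origin: centre of its underside, on the bench; it keeps roughly square to the bench
- stand: fixed black probe stand on the other side: base 170 (x) x 150 (y) x 8 mm; at y = 38 mm two notched posts, 8 thick, at x = -38 and 38, 52 mm high, notches 19 mm wide at the floor (35 mm above the bench), 33 at the mouth; at x = -45, y = -50 a steel reference block 50 (x) x 36 (y) mm, top 30 mm above the bench. Origin: centre of its underside, on the bench
- cradle (a point): where the probe's origin lies when the probe rests in both notches: midway between the posts, 42.5 mm above the bench; the probe lies along the stand's x axis
- ref_spot (a point): centre of the top face of the reference block (three fine slots)
- probe: loose cordless pencil probe, 148 mm long, 70 g: grey grip 15 x 15 mm square, from x = -60 to 50 mm, then a tapered steel nose and a sprung ball tip. Origin: on the axis of the grip, where to hold it; x points along it to the tip. It starts in the notches, tip towards the robot. The tip pushes in along x by up to 8 mm, at 0.6 N first, 1.8 N fully in
- probe_point (a point): centre of the probe's 6 mm polished steel ball tip, which slides easily on steel, 85 mm ahead of the probe's origin when not pushed in; it moves back with the tip
- spray1: small aluminium spray can, 45 mm across to 80 mm height, then a shoulder to a black cap 32 mm across from 92 to 118 mm, 0.22 kg; may be absent; it stands upright; origin at the centre of its underside, z up its axis
- spray2: the same as spray1; may be absent; it stands upright; origin at the centre of its underside, z up its axis
- bottle: white plastic bottle, 52 mm across to 72 mm height, then a shoulder to a grey cap 28 mm across from 84 to 108 mm, 0.25 kg; may be absent; it stands upright; origin at the centre of its underside, z up its axis
- jar: amber glass jar, 56 mm across to 44 mm height, steel lid 52 mm across from 48 to 68 mm, 0.25 kg; may be absent; it stands upright; origin at the centre of its underside, z up its axis
- tape_measure: black tape measure, 75 x 32 x 62 mm, beyond the work; leave it alone
- offcut: wooden block, 130 x 70 x 45 mm, beyond the work; leave it alone
- square: try square with wooden stock, lying beyond the bracket, 190 mm long; leave it alone

How it is judged:
By the outcome, as a careful person would: the job done as asked, in the order asked, and still so for the second after the job is handed in, with the robot touching nothing.
Of spray1, spray2, bottle, jar only 2 to 4 are there at a start; the rules pass over those that are not, and their reading is None.
At some moment in a run one of bottle, jar may be knocked a few centimetres aside while the robot is not near it.
Once in a run the grip may slacken for a moment while it holds something.
It also fails if it takes over 210 s, if anything falls off the work surface, if the arm or the gripper's body presses on something with over 40 N, if the wrist force passes 120 N, or if a joint passes its speed limit or range.

ROBOT

A 6-joint arm with a two-finger parallel gripper is mounted at the origin on the work surface. World frame = base frame: x ahead of the robot, y to its left, z up, the work surface at z = 0. Lengths are in m, angles in rad, forces in N, time in s.
With the tool pointing down it reaches from about 0.275 to 0.825 m from the base axis. Payload 5.2 kg.
Tool frame: the origin (TCP) lies at the centre of the arm's flange, where the gripper is bolted on; the fingertips stand env.tip_reach ahead of it and the grasp point (between the pads) lies 167 mm ahead of it (env.tip_reach is the distance from the TCP to the fingertips, in m); z points along the fingers, y is the direction in which the jaws open and shut (so a half turn about z gives the same grasp; the last joint's range is limited). The gripper opens to 93 mm and grips with 3 to 60 N. Pads are 15 mm wide; open, the fingers measure 128 mm over their backs; the gripper's body (75 mm by 188 mm) begins 65 mm behind the grasp point.
Start: joints at [0.986, 0.259, 1.535, -0, 1.348, -0.203], TCP at [0.205, 0.51, 0.405] pointing down, gripper open.
Joint ranges: [-3.14, 3.14], [-0.91, 2.08], [0.19, 2.58], [-1.22, 4.36], [0.22, 2.71], [-3.12, 3.12]. Speed limits (rad/s): [2.57, 2.57, 3.14, 3.14, 3.14, 3.14].

INTERFACE

Orientations are given as a 3x3 rotation matrix whose columns are the frame's x, y, z axes.
In Python, from cell import env gives the robot as it stands. Calls block until the motion is done:
- env.movep(position, orientation): joint-space move of the TCP to a pose.
- env.movel(position, ori=None, v=0.15): straight line of the TCP; ori=None keeps the orientation; v is the mean speed in m/s.
- env.goto_joints(angles): joint-space move.
- env.release() and env.grasp(strength=None): open the fingers fully, or close them until they stop; strength is the grip in N (None keeps the last).
- env.hold(seconds).
- env.inverse_kinematics(position, orientation): joint angles nearest the present ones, or None.
- env.observe(): the state.
- env.read_camera(name): name is "scene" or "top"; returns a dict with "img" (480x640x3 uint8, red, green, blue), "depth" (480x640 float32, m along the optical axis (not along the pixel's ray), 0 where there is no reading), "mtx" (3x3 intrinsics, pixels), "R" (3x3) and "t" (3): a world point X has camera coordinates R X + t. Camera axes: x right, y down, z forward; pixel columns grow to the right and rows downward; lengths in m; the calibration is good to about 2 mm. A picture is of the moment at which its call begins.
A pose or a line that the arm cannot do raises env.Unreachable and nothing moves.
- env.finish_job(): hands the job in, once; it reports no verdict.
The state is a dict: "time_s": time; "q": joint angles; "qd": joint speeds; "effort": joint torques, N m; "tcp_pos": TCP position; "eef_rot": TCP orientation; "wrist_force": force on the tool from outside, world axes, zero at the start; "wrist_torque": the same for the moment, N m; "grip_width": finger opening in m.
Only numpy, scipy, OpenCV 4.12 (cv2) and the standard library are available. Lean on these libraries where they do the work, as an engineer would, in place of code of your own. Each camera call takes 0.05 s, during which the arm holds its last target.

## Working session

There is one attempt and no reset: what is moved stays moved. The work goes in short steps, each a Python script; the robot and the scene stay as the last script left them, time stands still between calls to the robot, and variables do not carry over. Pictures are saved under pics/ and viewed, and the job is handed in when it is done.

```bash
ls; mkdir -p pics; python3 - <<'E'
from cell import env
import cv2, numpy as np
print(env.tip_reach, env.observe())
for n in("scene","top"):
    c=env.read_camera(n); cv2.imwrite(f"pics/{n}0.png",c["img"][:,:,::-1]); np.savez(f"{n}0.npz",**c); print(n,c["mtx"],c["R"],c["t"])
E
```

```text
pics
0.1861 {'time_s': 0.0, 'q': array([ 9.86187054e-01,  2.59357290e-01,  1.53605852e+00, -3.52843523e-06,
        1.34800415e+00, -2.02769758e-01]), 'qd': array([ 1.43811912e-05, -1.74317228e-03, -8.22469765e-04, -9.56507048e-04,
        6.35745239e-04,  1.58048874e-03]), 'effort': array([-1.47079678e-03, -4.37314725e+01, -2.83999836e+01,  7.16726203e-02,
        4.14606300e-02, -2.27118621e-04]), 'tcp_pos': array([0.2047929 , 0.51022892, 0.40391957]), 'eef_rot': array([[-9.27980859e-01,  3.72626507e-01, -1.00557185e-03],
       [ 3.72627685e-01,  9.27979677e-01, -1.52573987e-03],
       [ 3.64619126e-04, -1.79056130e-03, -9.99998330e-01]]), 'wrist_force': array([ 0.53152509,  0.0373254 , -0.59163329]), 'wrist_torque': array([ 1.16033715e-02, -5.77131666e-05,  1.35036699e-02]), 'grip_width': 0.09319077927004348}
scene [[439.54110078   0.         314.33718513]
 [  0.         439.54110078 240.07390408]
 [  0.           0.           1.        ]] [[ 0.78887299  0.61454627  0.00350388]
 [ 0.46285954 -0.59038774 -0.66121356]
 [-0.40427768  0.52323532 -0.75018955]] [-0.45239079 -0.2283776   1.16933238]
top [[566.08907771   0.         322.41635232]
 [  0.         566.08907771 238.6413901 ]
 [  0.           0.           1.        ]] [[-0.02694744 -0.99933547 -0.02454498]
 [-0.98688142  0.03050553 -0.15853858]
 [ 0.15918199  0.01995078 -0.98704765]] [0.02218848 0.56837512 1.11090657]
```

View pics/scene0.png

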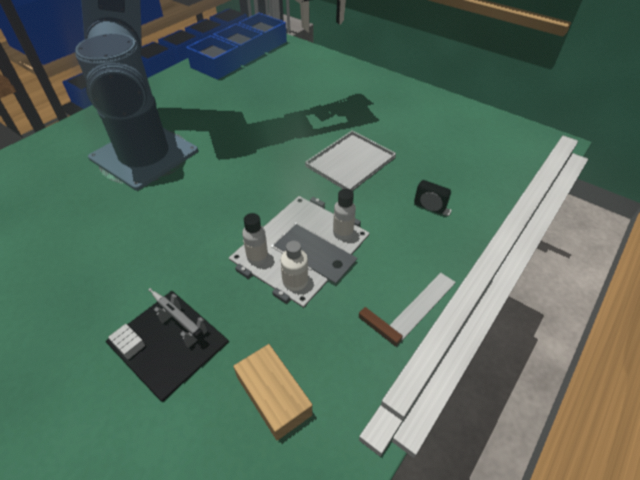

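View pics/top0.png

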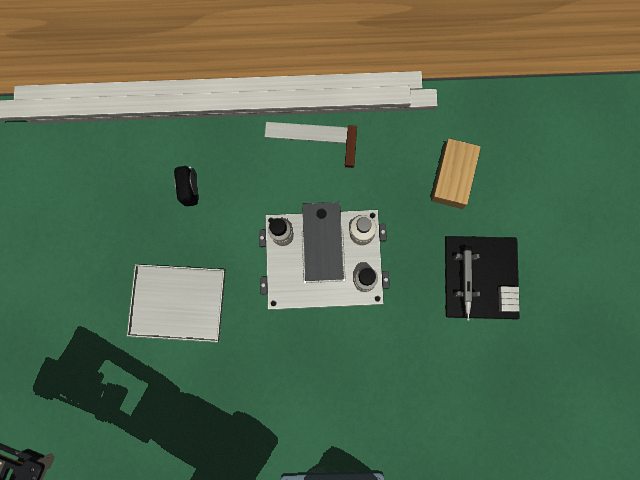

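```bash
cat > h.py <<'E'
import numpy as np, cv2
def cloud(c):
    d=c["depth"]; v,u=np.indices(d.shape)
    K=c["mtx"]; P=np.stack([(u-K[0,2])/K[0,0]*d,(v-K[1,2])/K[1,1]*d,d],-1)
    W=(P-c["t"])@c["R"]; W[d==0]=np.nan
    return W
def proj(c,X):
    p=np.atleast_2d(X)@c["R"].T+c["t"]; p=p@c["mtx"].T; return p[:,:2]/p[:,2:]
def unproj(c,uv,z):
    uv=np.atleast_2d(np.asarray(uv,float)); K=c["mtx"]
    r=np.c_[(uv[:,0]-K[0,2])/K[0,0],(uv[:,1]-K[1,2])/K[1,1],np.ones(len(uv))]@c["R"]
    o=-c["R"].T@c["t"]; s=(z-o[2])/r[:,2]; return o+r*s[:,None]
def crop(c,x0,y0,x1,y1,k,fn):
    cv2.imwrite(fn,cv2.resize(c["img"][y0:y1,x0:x1,::-1],None,fx=k,fy=k,interpolation=cv2.INTER_CUBIC))
E
python3 - <<'E'
from h import *
t=dict(np.load("top0.npz")); s=dict(np.load("scene0.npz"))
crop(t,250,195,400,315,5,"pics/tw.png"); crop(t,435,225,535,325,6,"pics/ts.png"); crop(s,100,280,240,400,5,"pics/ss.png")
crop(s,220,170,380,310,5,"pics/sw.png")
for n,c in(("t",t),("s",s)):
    W=cloud(c)
    for nm,p in {"t":dict(bench=(420,400),plate=(290,290),tab=(322,250),tray=(180,300),stand=(490,260),ref=(508,300),can=(366,277),bot=(363,224),sp=(278,226)),"s":dict(bench=(250,300),plate=(300,212),tray=(350,160),tab=(320,250),ref=(125,340),stand=(165,375))}[n].items(): print(n,nm,W[p[1],p[0]].round(4))
E
```

```text
t bench [ 0.2398 -0.1815  0.0023]
t plate [0.4685 0.0769 0.009 ]
t tab [0.5506 0.008  0.0089]
t tray [0.4547 0.3087 0.0025]
t stand [ 0.5197 -0.3428  0.002 ]
t ref [ 0.4345 -0.3671  0.0237]
t can [ 0.4809 -0.0759  0.1209]
t bot [ 0.5842 -0.0746  0.1121]
t sp [0.5833 0.0885 0.1239]
s bench [ 0.5407 -0.1638  0.0012]
s plate [0.4677 0.0817 0.0073]
s tray [0.4451 0.3172 0.0011]
s tab [0.5771 0.0149 0.0134]
s ref [ 0.4404 -0.3724  0.029 ]
s stand [ 0.5359 -0.3683  0.0088]
```

View pics/tw.png

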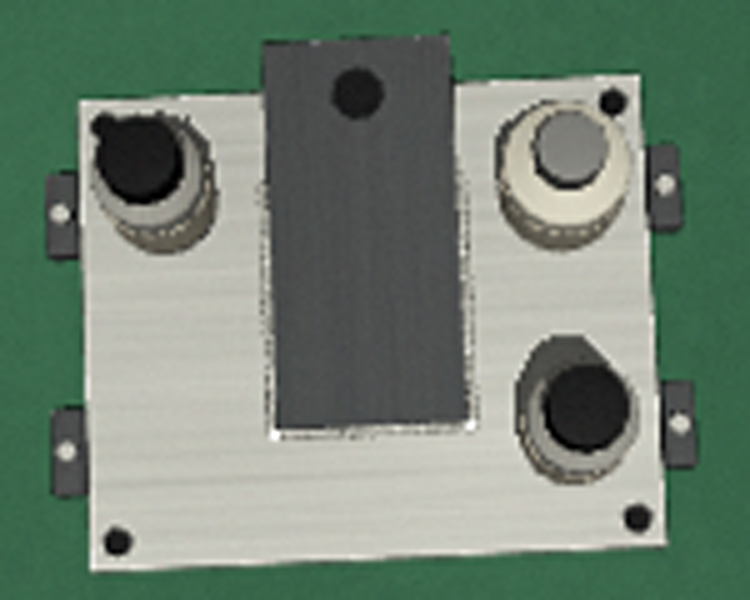

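View pics/ts.png

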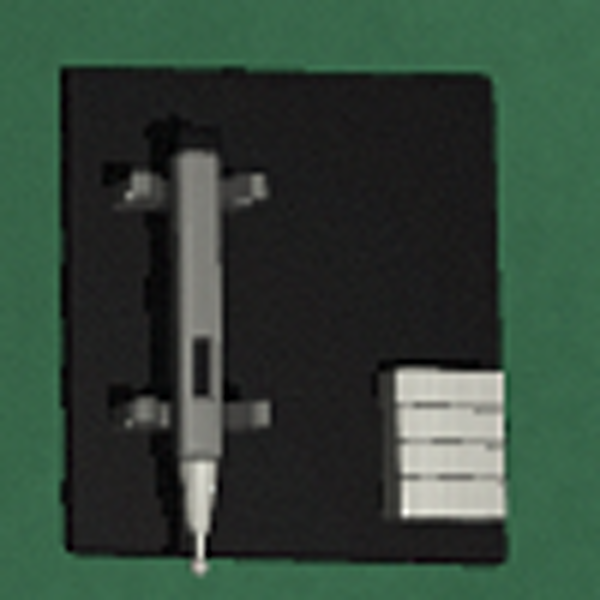

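View pics/ss.png

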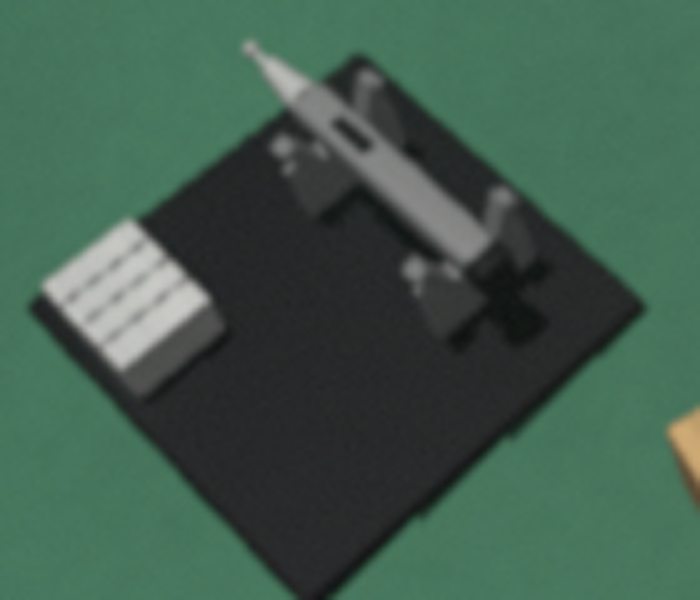

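View pics/sw.png

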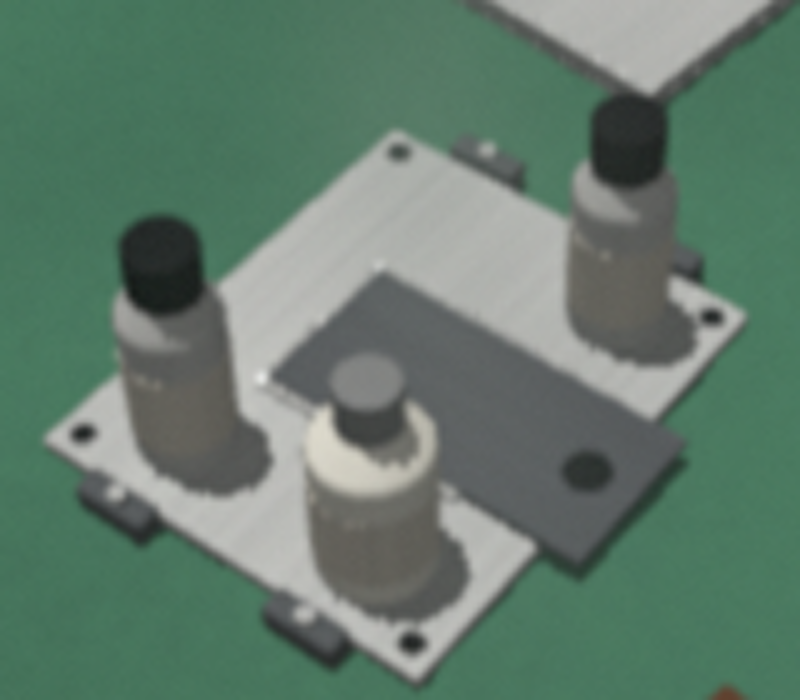

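```bash
cat >> h.py <<'E'
from scipy.optimize import least_squares
def fitpose(obs, w0):
    """obs: list of (cam, local pts Nx3, uv Nx2); planar pose x,y,yaw"""
    def pts(p,L): 
        c,s=np.cos(p[2]),np.sin(p[2]); L=np.asarray(L,float)
        return np.c_[p[0]+c*L[:,0]-s*L[:,1],p[1]+s*L[:,0]+c*L[:,1],L[:,2]]
    f=lambda p: np.concatenate([(proj(c,pts(p,L))-uv).ravel() for c,L,uv in obs])
    r=least_squares(f,w0); return r.x, np.abs(r.fun).reshape(-1,2).max(1), r.fun.reshape(-1,2)
E
python3 - <<'E'
from h import *
t=dict(np.load("top0.npz")); s=dict(np.load("scene0.npz"))
def uv(l,o,k=5): return np.array(l,float)/k+np.array(o)-0.4
# plate corners
L=[[.1,.12,.008],[.1,-.12,.008],[-.1,-.12,.008],[-.1,.12,.008]]
T=uv([(80,100),(640,75),(665,545),(90,570)],(250,195))
S=uv([(745,315),(415,685),(45,438),(395,130)],(220,170))
for o in ([(t,L,T)],[(s,L,S)],[(t,L,T),(s,L,S)]):
    x,m,_=fitpose(o,[.52,0,0]); print("plate",x.round(4),m.round(2))
# stand corners(top of base .008)
L=[[.085,.075,.008],[.085,-.075,.008],[-.085,-.075,.008],[-.085,.075,.008]]
T=uv([(62,68),(492,75),(505,562),(66,552)],(435,225),6)
S=uv([(645,305),(303,600),(30,303),(358,55)],(100,280))
for o in ([(t,L,T)],[(s,L,S)],[(t,L,T),(s,L,S)]):
    x,m,_=fitpose(o,[.5,-.33,0]); print("stand",x.round(4),m.round(2))
caps=dict(sprayL=((278,227),(346,193.6),.126),sprayR=((367.4,276.6),(252.2,218),.126),bottle=((364.2,224.6),(293.6,246),.116))
for n,(a,b,z) in caps.items(): print(n,unproj(t,a,z).round(4),unproj(s,b,z).round(4))
# tray
crop(t,120,255,235,350,6,"pics/tt.png");crop(s,295,120,405,195,7,"pics/st.png")
E
```

```text
plate [0.5327 0.006  0.0124] [0.51 0.26 0.54 0.27]
plate [0.5321 0.004  0.0165] [0.73 0.47 0.73 0.09]
plate [0.5323 0.0051 0.0141] [0.18 0.55 1.04 0.39 1.15 0.79 0.3  0.46]
stand [ 0.4852 -0.321  -0.0519] [0.61 0.3  0.5  0.36]
stand [ 0.4849 -0.3228 -0.0581] [0.75 1.78 1.44 1.68]
stand [ 0.485  -0.3221 -0.0556] [0.68 0.78 0.76 0.28 1.14 1.45 1.12 1.88]
sprayL [[0.5809 0.0883 0.126 ]] [[0.5845 0.0888 0.126 ]]
sprayR [[ 0.4811 -0.0783  0.126 ]] [[ 0.4832 -0.0778  0.126 ]]
bottle [[ 0.5823 -0.0767  0.116 ]] [[ 0.5846 -0.0768  0.116 ]]
```

View pics/tt.png

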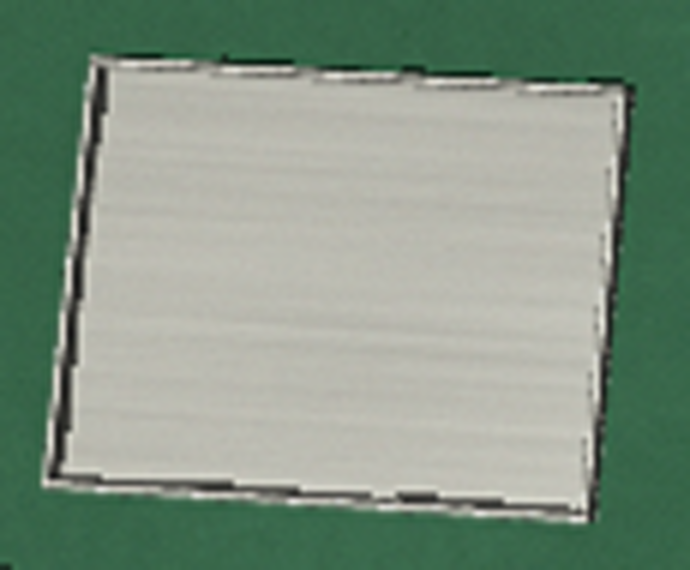

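View pics/st.png

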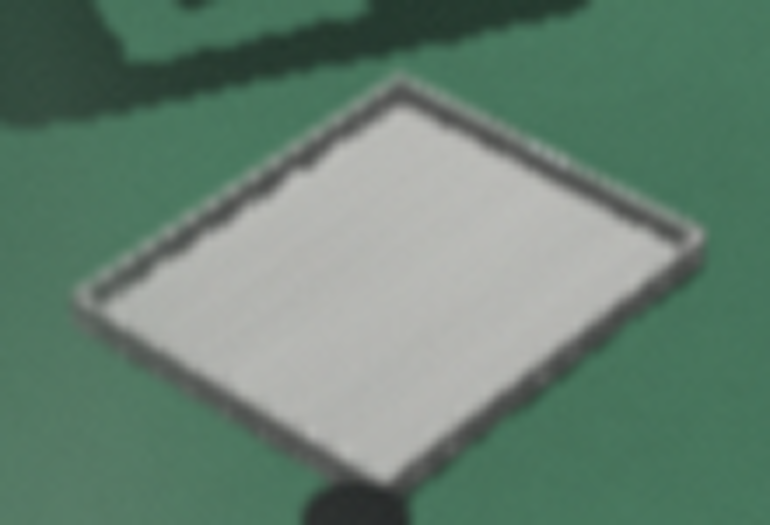

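```bash
cat > r.py <<'E'
from cell import env
from h import *
def Rd(a): 
    c,s=np.cos(a),np.sin(a); return np.array([[-c,s,0],[s,c,0],[0,0,-1.]])
def J(pos,R):
    try: return env.inverse_kinematics(np.array(pos),R)
    except Exception as e: return None
def st(m=""):
    o=env.observe(); print(m,"t",round(o["time_s"],2),"tcp",o["tcp_pos"].round(4),"F",o["wrist_force"].round(2),"g",round(o["grip_width"],4)); return o
def pic(n,fn,box=None,k=1):
    c=env.read_camera(n)
    if box: crop(c,*box,k,fn)
    else: cv2.imwrite(fn,c["img"][:,:,::-1])
    np.savez(fn.replace(".png",".npz"),**c); return c
E
python3 - <<'E'
from r import *
t=dict(np.load("top0.npz")); s=dict(np.load("scene0.npz"))
L=[[.075,.095,.014],[.075,-.095,.014],[-.075,-.095,.014],[-.075,.095,.014]]
T=np.array([(95,58),(632,88),(592,520),(45,483)])/6+[120,255]-.4
S=np.array([(705,237),(385,490),(75,295),(400,75)])/7+[295,120]-.4
for o in ([(t,L,T)],[(s,L,S)],[(t,L,T),(s,L,S)]):
    x,m,_=fitpose(o,[.45,.3,0]); print("tray",x.round(4),m.round(2))
for nm,p in dict(sL=(.5825,.0885),sR=(.482,-.078),bot=(.5835,-.0765)).items():
    for a in (0,.3,-.3,1.57,-1.57,3.14): q=J((*p,.068+.167),Rd(a)); print(nm,a,None if q is None else q.round(2))
for dy in(-.058,0,.058):
    for a in (1.5,-1.6,0.): q=J((.455,.315+dy,.064+.167),Rd(a)); print(dy,a,None if q is None else q.round(2))
E
```

```text
tray [ 0.4499  0.3131 -0.09  ] [0.77 0.34 0.42 0.64]
tray [ 0.4501  0.3122 -0.0844] [0.65 0.57 0.72 0.18]
tray [ 0.4499  0.3129 -0.0882] [0.69 0.41 0.36 0.74 0.78 0.76 0.63 0.31]
sL 0 [-0.04  0.49  1.65 -0.    1.01 -1.61]
sL 0.3 [-0.04  0.49  1.65 -0.    1.01 -1.31]
sL -0.3 [-0.04  0.49  1.65 -0.    1.01 -1.91]
sL 1.57 [-0.04  0.49  1.65 -0.    1.01 -0.04]
sL -1.57 [-0.04  0.49  1.65 -0.    1.01  3.1 ]
sL 3.14 [-0.04  0.49  1.65 -0.    1.01  1.53]
sR 0 [-0.39  0.34  1.9  -0.    0.91 -1.96]
sR 0.3 [-0.39  0.34  1.9  -0.    0.91 -1.66]
sR -0.3 [-0.39  0.34  1.9  -0.    0.91 -2.26]
sR 1.57 [-0.39  0.34  1.9  -0.    0.91 -0.39]
sR -1.57 [-0.39  0.34  1.9  -0.    0.91  2.75]
sR 3.14 [-0.39  0.34  1.9  -0.    0.91  1.18]
bot 0 [-0.32  0.49  1.65 -0.    1.01 -1.89]
bot 0.3 [-0.32  0.49  1.65 -0.    1.01 -1.59]
bot -0.3 [-0.32  0.49  1.65 -0.    1.01 -2.19]
bot 1.57 [-0.32  0.49  1.65 -0.    1.01 -0.32]
bot -1.57 [-0.32  0.49  1.65 -0.    1.01  2.82]
bot 3.14 [-0.32  0.49  1.65 -0.    1.01  1.25]
-0.058 1.5 [ 0.3   0.39  1.82 -0.    0.93  0.23]
-0.058 -1.6 [ 0.3   0.39  1.82 -0.    0.93 -2.87]
-0.058 0.0 [ 0.3   0.39  1.82 -0.    0.93 -1.27]
0 1.5 [ 0.4   0.44  1.74 -0.    0.96  0.33]
0 -1.6 [ 0.4   0.44  1.74 -0.    0.96 -2.77]
0 0.0 [ 0.4   0.44  1.74 -0.    0.96 -1.17]
0.058 1.5 [ 0.5   0.49  1.65 -0.    1.    0.43]
0.058 -1.6 [ 0.5   0.49  1.65 -0.    1.   -2.67]
0.058 0.0 [ 0.5   0.49  1.65 -0.    1.   -1.07]
```

```bash
cat >> r.py <<'E'
def pick(x,y,zg,a,s=30):
    R=Rd(a)
    env.movep([x,y,.330],R)
    env.movel([x,y,zg+.167],v=.15)
    env.grasp(s); st("grasped")
    env.movel([x,y,zg+.167+.07],v=.12); o=st("lifted"); return o
def place(x,y,zg,a):
    R=Rd(a); z=zg+.167
    o=env.observe()
    env.movep([x,y,z+.06],R); st("above")
    env.movel([x,y,z],v=.08); st("down"); env.release()
    env.movel([x,y,z+.12],v=.2); st("clear")
TR=np.array([.450,.313]); TA=-.088
def trayp(dx,dy): c,s=np.cos(TA),np.sin(TA); return TR+[c*dx-s*dy,s*dx+c*dy]
E
python3 - <<'E'
from r import *
pick(.5825,.0885,.068,0)
p=trayp(0,.055); place(*p,.0645,1.5)
pic("top","pics/a1.png"); pic("scene","pics/a1s.png")
E
```

```text
grasped t 3.75 tcp [0.5825 0.0886 0.235 ] F [-0.11  1.46  0.3 ] g 0.0446
lifted t 4.48 tcp [0.5821 0.0885 0.3043] F [-0.17  0.11 -1.99] g 0.0446
above t 6.25 tcp [0.4551 0.3675 0.2912] F [-0.55 -0.93 -1.27] g 0.0448
down t 7.15 tcp [0.4551 0.3679 0.2319] F [ 0.65 -0.22 -1.32] g 0.0445
clear t 8.82 tcp [0.4545 0.3676 0.3505] F [ 0.11  0.13 -0.62] g 0.0927
```

View pics/a1.png

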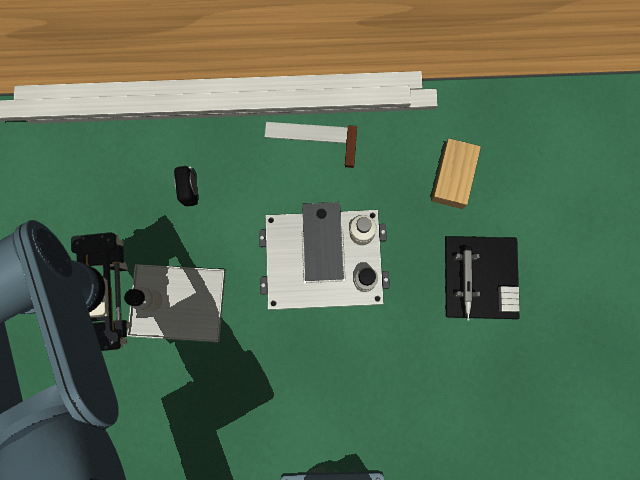

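View pics/a1s.png

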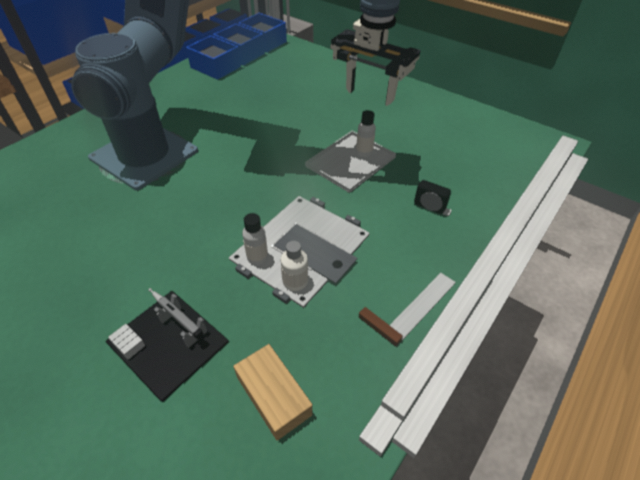

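```bash
python3 - <<'E'
from r import *
pick(.5835,-.0765,.063,0,25)
p=trayp(0,0); place(*p,.0595,1.5)
c=pic("top","pics/a2.png"); crop(c,120,180,400,340,2.8,"pics/a2c.png")
E
```

```text
grasped t 12.46 tcp [ 0.5835 -0.0766  0.2301] F [-0.45  0.26  0.97] g 0.0518
lifted t 13.19 tcp [ 0.5831 -0.0764  0.2992] F [ 0.04 -0.05 -2.83] g 0.0519
above t 15.11 tcp [0.4503 0.3127 0.2864] F [-0.48  0.54 -3.48] g 0.0517
down t 16.01 tcp [0.4503 0.3131 0.2267] F [-0.7   0.51 -2.76] g 0.0516
clear t 17.59 tcp [0.4496 0.3128 0.3455] F [-0.02 -0.79  0.12] g 0.0929
```

View pics/a2c.png

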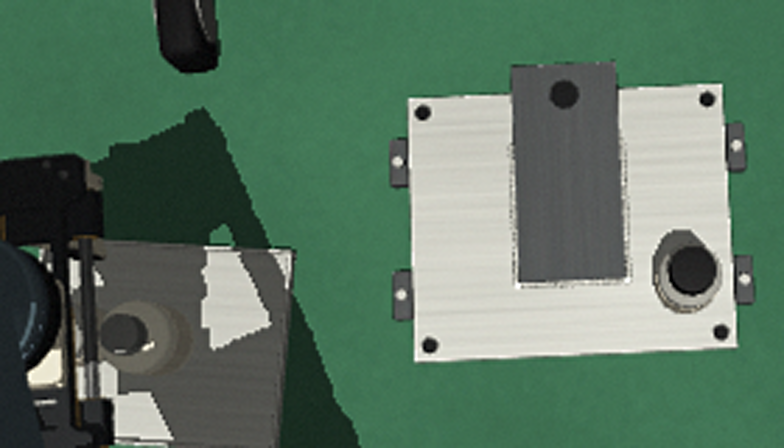

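```bash
python3 - <<'E'
from r import *
pick(.482,-.078,.068,0)
p=trayp(0,-.056); place(*p,.0640,1.5)
env.movep([.40,-.15,.35],Rd(0)); st()
c=pic("top","pics/a3.png"); s=pic("scene","pics/a3s.png")
crop(s,290,90,410,190,6,"pics/a3c.png")
crop(c,120,240,240,350,6,"pics/a3d.png")
E
```

```text
grasped t 21.22 tcp [ 0.482 -0.078  0.235] F [-0.88 -0.45 -0.6 ] g 0.0448
lifted t 21.95 tcp [ 0.4816 -0.0778  0.3044] F [ 0.22  0.33 -1.72] g 0.0449
above t 23.85 tcp [0.4452 0.2569 0.2908] F [ 0.35 -0.96 -1.52] g 0.0445
down t 24.75 tcp [0.4453 0.2572 0.2311] F [-1.19  0.51 -1.89] g 0.0442
clear t 26.43 tcp [0.4446 0.2571 0.3501] F [-0.39  0.32  0.22] g 0.0927
 t 28.51 tcp [ 0.4001 -0.1498  0.3498] F [-0.37 -0.07  0.17] g 0.0931
```

View pics/a3.png

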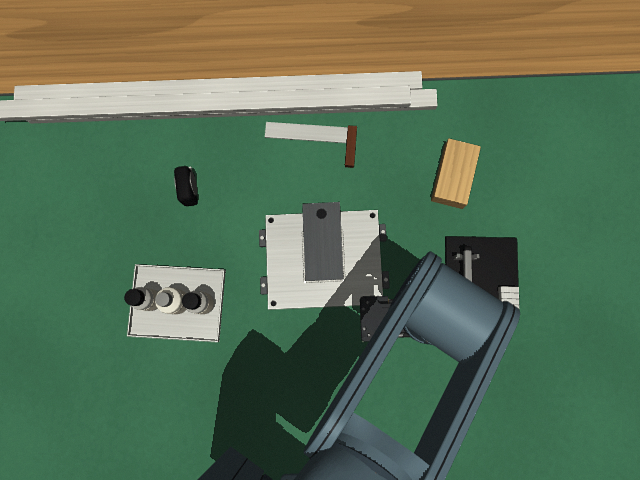

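View pics/a3c.png

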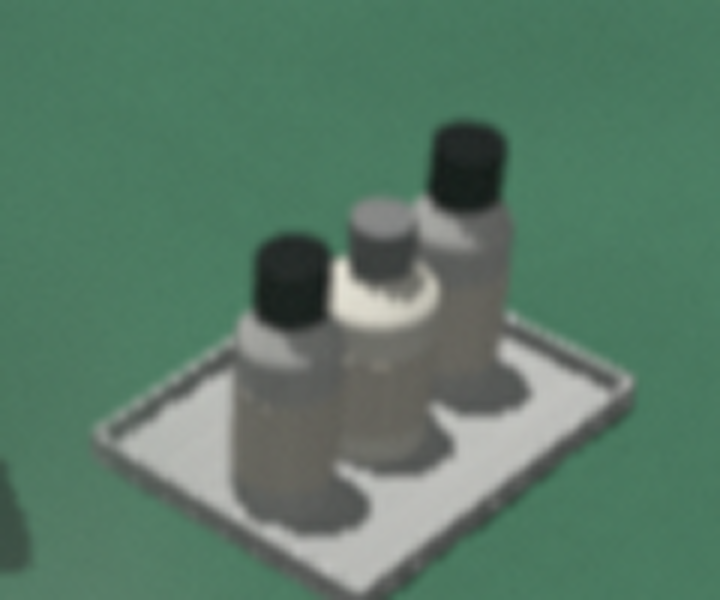

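```bash
python3 - <<'E'
from h import *
t=dict(np.load("pics/a2.npz")); s=dict(np.load("pics/a3s.npz"))
crop(t,298,198,350,290,8,"pics/w1.png"); crop(s,265,215,365,290,8,"pics/w2.png")
E
```

```text
(no output)
```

View pics/w1.png

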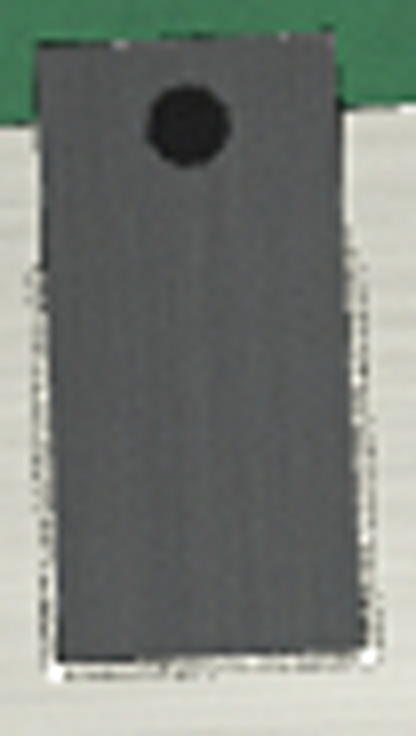

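View pics/w2.png

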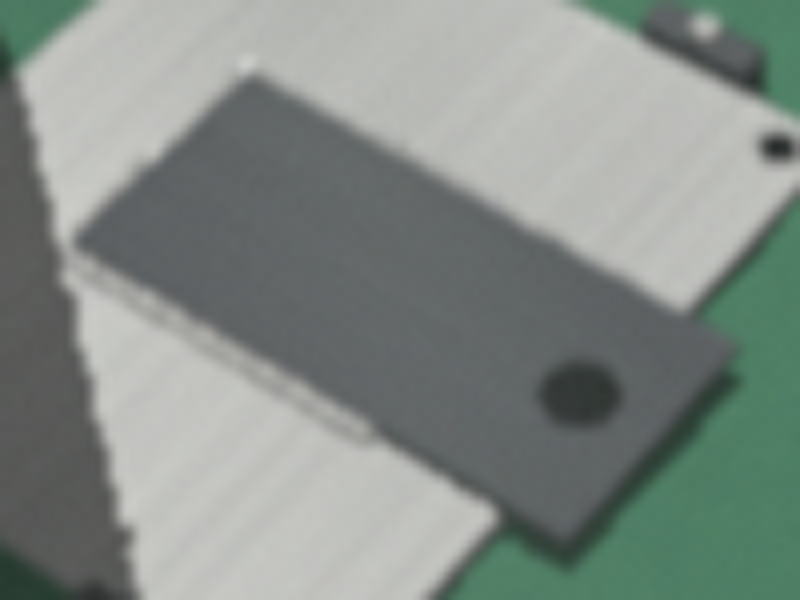

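```bash
python3 - <<'E'
from h import *
t=dict(np.load("pics/a2.npz")); s=dict(np.load("pics/a3s.npz"))
L=[[.1,.12,.008],[.1,-.12,.008],[-.1,-.12,.008],[-.1,.12,.008],[.12,.04,.013],[.12,-.04,.013],[-.045,-.04,.013],[-.045,.04,.013]]
off=lambda k:-.5+.5/k
T0=np.array([(80,100),(640,75),(665,545),(90,570)])/5+[250,195]+off(5)
T1=np.array([(37,42),(337,33),(365,655),(58,660)])/8+[298,198]+off(8)
S0=np.array([(745,315),(415,685),(45,438),(395,130)])/5+[220,170]+off(5)
S1=np.array([(738,352),(567,548),(75,240),(252,72)])/8+[265,215]+off(8)
T=np.r_[T0,T1];S=np.r_[S0,S1]
for o in ([(t,L,T)],[(s,L,S)],[(t,L,T),(s,L,S)]):
    x,m,f=fitpose(o,[.52,0,0]); print("plate",x.round(4),m.round(2))
def loc(P): 
    d=P[:,:2]-x[:2]; c,q=np.cos(x[2]),np.sin(x[2]); return np.c_[c*d[:,0]+q*d[:,1],-q*d[:,0]+c*d[:,1]]
E=np.array([(36,268),(362,250),(50,675),(372,660)])/8+[298,198]+off(8)
print(loc(unproj(t,E,.009)).round(4)); print(loc(unproj(s,np.array([[372,438.],[248,62]])/8+[265,215]+off(8),.009)).round(4))
E
```

```text
plate [0.5326 0.006  0.0114] [0.48 0.26 0.53 0.33 0.16 0.33 0.51 0.43]
plate [0.5326 0.0042 0.0138] [1.04 0.39 0.5  0.34 0.63 0.17 1.36 0.16]
plate [0.5325 0.0053 0.0123] [0.25 0.56 0.88 0.21 0.27 0.4  0.49 0.48 1.28 0.79 0.22 0.67 0.84 0.5
 1.09 0.41]
[[ 0.0603  0.0431]
 [ 0.0614 -0.0432]
 [-0.0475  0.0431]
 [-0.047  -0.0409]]
[[ 0.059  -0.0408]
 [-0.0503  0.0441]]
```

```bash
cat >> r.py <<'E'
WP=np.array([.5326,.0052]); WA=.0123
SP=np.array([.485,-.322]); SA=-.055
def wl(x,y,z=.011):
    c,s=np.cos(WA),np.sin(WA); return np.array([WP[0]+c*x-s*y,WP[1]+s*x+c*y,z])
def sl(x,y,z):
    c,s=np.cos(SA),np.sin(SA); return np.array([SP[0]+c*x-s*y,SP[1]+s*x+c*y,z])
def Rp(h,e):
    x=np.array([np.cos(e)*np.cos(h),np.cos(e)*np.sin(h),-np.sin(e)]); y=np.array([-np.sin(h),np.cos(h),0]); return np.c_[x,y,np.cross(x,y)]
def M(phi,sg):
    y=np.array([0,sg,0.]); z=np.array([np.cos(phi),0,-np.sin(phi)]); return np.c_[np.cross(y,z),y,z]
E
python3 - <<'E'
from r import *
D=np.deg2rad
t=dict(np.load("top0.npz")); s=dict(np.load("scene0.npz"))
tip=[(198/6+435-.42,566/6+225-.42)]; tips=[(249/5+100-.4,47/5+280-.4)]
print("tip",unproj(t,tip,.0425),unproj(s,tips,.0425),"pred",sl(-.085,.038,.0425))
back=[(197/6+434.6,152/6+224.6)];print("grip back top",unproj(t,back,.050),"pred",sl(.06,.038,.05))
org=sl(0,.038,.0425)
path=[wl(.06,.043),wl(-.048,.043),wl(-.048,-.043),wl(.06,-.043)]; ref=sl(-.045,-.05,.033)
for phi in (50,60,70,90):
  for sg in(1,-1):
    m=M(D(phi),sg); R0=Rp(SA+np.pi,0)@m
    q0=J(org-R0[:,2]*.167,R0); q0b=J(org+[0,0,.1]-R0[:,2]*.167,R0)
    if q0 is None or q0b is None: print(phi,sg,"no stand"); continue
    for e in (60,70):
      for h in (-60,-30,0,30,60,90,180):
        R=Rp(D(h),D(e)); Q=[]
        for b in path+[ref]:
            o=b-.082*R[:,0]; Rt=R@m; Q.append(J(o-Rt[:,2]*.167,Rt))
        if all(x is not None for x in Q): print(phi,sg,e,h,"stand",q0.round(2),"w0",Q[0].round(2),"w6",Q[3].round(2),"ref",Q[4].round(2))
E
```

```text
tip [[ 0.39857566 -0.27873945  0.0425    ]] [[ 0.39647011 -0.28018933  0.0425    ]] pred [ 0.40221748 -0.27938482  0.0425    ]
grip back top [[ 0.53599156 -0.28600942  0.05      ]] pred [ 0.54699822 -0.2873558   0.05      ]
50 1 60 -60 stand [-0.54  0.88  1.17 -0.31  1.72  1.14] w0 [-0.21  0.56  1.54  0.27  1.29 -0.84] w6 [-0.34  0.57  1.51  0.23  1.33 -0.95] ref [-0.91  0.56  1.48  0.05  1.45 -1.45]
50 1 60 -30 stand [-0.54  0.88  1.17 -0.31  1.72  1.14] w0 [-0.15  0.6   1.46  0.13  1.41 -1.24] w6 [-0.28  0.61  1.44  0.08  1.43 -1.35] ref [-0.85  0.56  1.47 -0.11  1.44 -1.87]
50 1 60 0 stand [-0.54  0.88  1.17 -0.31  1.72  1.14] w0 [-0.09  0.62  1.42 -0.03  1.45 -1.65] w6 [-0.22  0.62  1.42 -0.08  1.44 -1.77] ref [-0.8   0.54  1.51 -0.25  1.35 -2.28]
50 1 60 30 stand [-0.54  0.88  1.17 -0.31  1.72  1.14] w0 [-0.03  0.61  1.44 -0.19  1.39 -2.07] w6 [-0.17  0.6   1.46 -0.22  1.36 -2.18] ref [-0.76  0.49  1.59 -0.36  1.18 -2.7 ]
50 1 60 90 stand [-0.54  0.88  1.17 -0.31  1.72  1.14] w0 [ 0.03  0.52  1.61 -0.4   1.06 -2.91] w6 [-0.12  0.5   1.64 -0.42  1.   -3.03] ref [-0.8   0.37  1.79
[... 15139 characters left out ...]
-0.73  0.48  1.73 -0.    0.93 -2.24] w0 [-0.42  1.01  1.19  0.65  2.    2.12] w6 [-0.52  1.05  1.08  0.58  2.1   2.09] ref [-0.95  1.13  0.84  0.14  2.39  1.7 ]
90 -1 70 -30 stand [-0.73  0.48  1.73 -0.    0.93 -2.24] w0 [-0.25  1.15  0.85  0.36  2.32  1.91] w6 [-0.34  1.18  0.78  0.25  2.38  1.81] ref [-0.77  1.15  0.8  -0.34  2.38  1.24]
90 -1 70 0 stand [-0.73  0.48  1.73 -0.    0.93 -2.24] w0 [-0.07  1.22  0.68 -0.1   2.46  1.47] w6 [-0.17  1.22  0.68 -0.24  2.44  1.33] ref [-0.6   1.06  0.99 -0.67  2.13  0.94]
90 -1 70 30 stand [-0.73  0.48  1.73 -0.    0.93 -2.24] w0 [ 0.1   1.18  0.77 -0.54  2.3   1.04] w6 [ 0.    1.16  0.84 -0.63  2.22  0.97] ref [-0.46  0.93  1.32 -0.92  1.76  0.85]
```

```bash
python3 - <<'E'
from r import *
t=dict(np.load("top0.npz")); s=dict(np.load("scene0.npz"))
for nm,tp,sp,z,pl in (("tip",(198,566),(249,47),.0425,(-.085,.038)),("nosejoint",(199,460),(305,94),.05,(-.05,.038)),("back",(197,152),(482,252),.05,(.06,.038)),("ledcentre",(201,367),(351,132),.05,(0,0)),("refc",(450,445),(127,295),.03,(-.045,-.05)),("post",(0,0),(0,0),.03,(0,0))):
    a=unproj(t,np.array(tp)/6+[435,225]-.42,z)[0];b=unproj(s,np.array(sp)/5+[100,280]-.4,z)[0]
    print(nm,a[:2].round(4),b[:2].round(4),sl(*pl,z)[:2].round(4))
E
```

```text
tip [ 0.3986 -0.2787] [ 0.3965 -0.2802] [ 0.4022 -0.2794]
nosejoint [ 0.4332 -0.2797] [ 0.4355 -0.2829] [ 0.4372 -0.2813]
back [ 0.536 -0.286] [ 0.5362 -0.2874] [ 0.547  -0.2874]
ledcentre [ 0.4639 -0.2824] [ 0.4617 -0.2833] [ 0.485 -0.322]
refc [ 0.4367 -0.3686] [ 0.4388 -0.3708] [ 0.4373 -0.3695]
post [ 0.5936 -0.2268] [ 0.292  -0.3225] [ 0.485 -0.322]
```

```bash
cat >> r.py <<'E'
PHI=np.deg2rad(60); MM=M(PHI,1)
def tcp_for(o,R): Rt=R@MM; return o-Rt[:,2]*.167,Rt   # o: grasp point
E
python3 - <<'E'
from r import *
R=Rp(SA+np.pi,0); o=sl(-.004,.038,.0425)
p,Rt=tcp_for(o,R)
env.movep(p+[0,0,.12],Rt); st("above")
env.movel(p,v=.12); st("at")
c=pic("scene","pics/b1.png",(80,200,280,350),4)
E
```

```text
above t 31.36 tcp [ 0.5665 -0.2883  0.3073] F [ 0.47  0.18 -1.05] g 0.0931
at t 32.51 tcp [ 0.5668 -0.2886  0.188 ] F [ 0.9  -1.26  1.07] g 0.0932
```

View pics/b1.png

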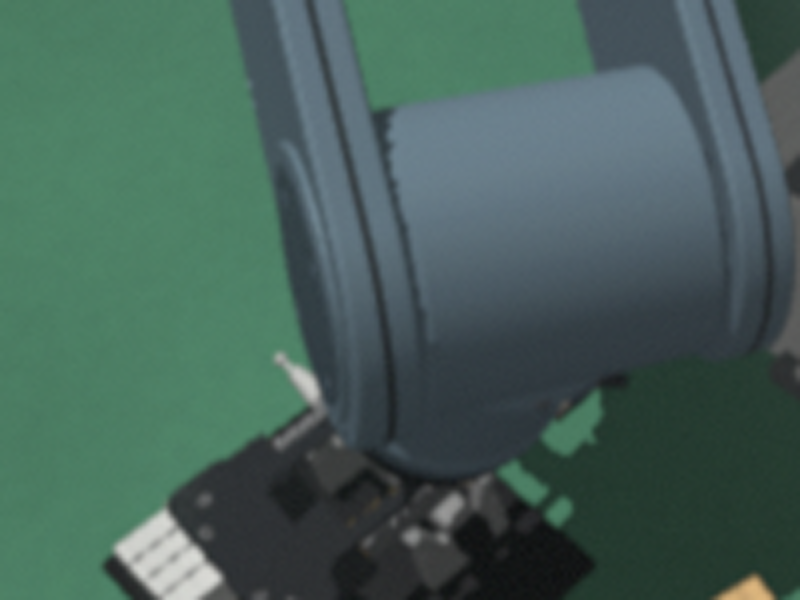

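```bash
python3 - <<'E'
from r import *
env.grasp(50); st("g")
o=env.observe(); env.movel(o["tcp_pos"]+[0,0,.10],v=.12); st("lift")
# tip-down pose above the weldment front for a look (free view)
R=Rp(0,np.deg2rad(60)); b=wl(-.09,.0,.035)
p,Rt=tcp_for(b-.085*R[:,0],R)
env.movep(p+[0,0,.10],Rt); env.movel(p,v=.15); env.hold(.3); st("look")
c=pic("scene","pics/b2s.png"); pic("top","pics/b2.png")
E
```

```text
g t 33.75 tcp [ 0.5665 -0.2885  0.1871] F [ 0.15 -0.46 -0.23] g 0.0144
lift t 34.73 tcp [ 0.5663 -0.2883  0.2863] F [-0.47 -0.74  0.1 ] g 0.0147
look t 38.25 tcp [0.4838 0.0041 0.2539] F [-1.26  1.13 -1.28] g 0.0145
```

View pics/b2s.png

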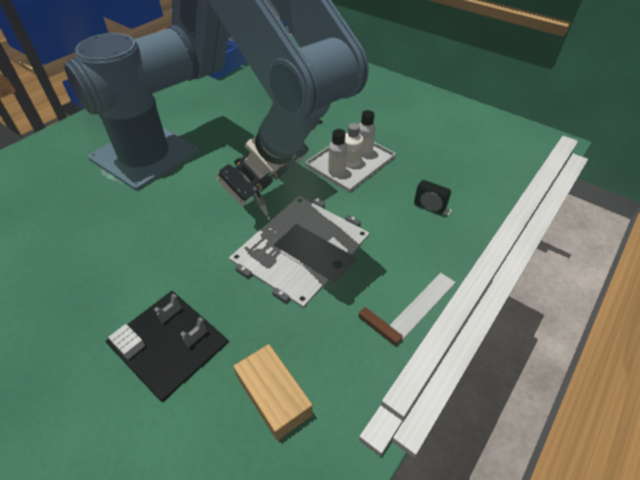

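View pics/b2.png

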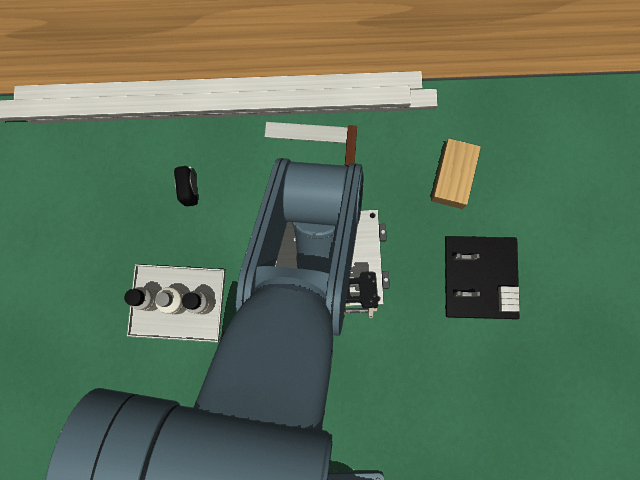

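```bash
python3 - <<'E'
from h import *
s=dict(np.load("pics/b2s.npz"));t=dict(np.load("pics/b2.npz"))
crop(s,215,165,315,240,8,"pics/b2c.png"); crop(t,445,240,525,320,7,"pics/b2d.png"); crop(s,140,280,230,360,8,"pics/b2e.png")
E
```

```text
(no output)
```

View pics/b2c.png

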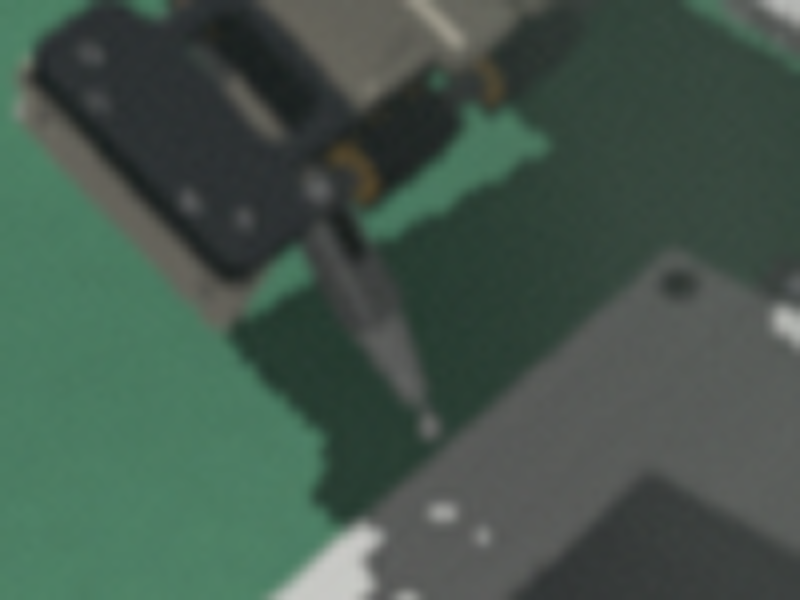

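View pics/b2d.png

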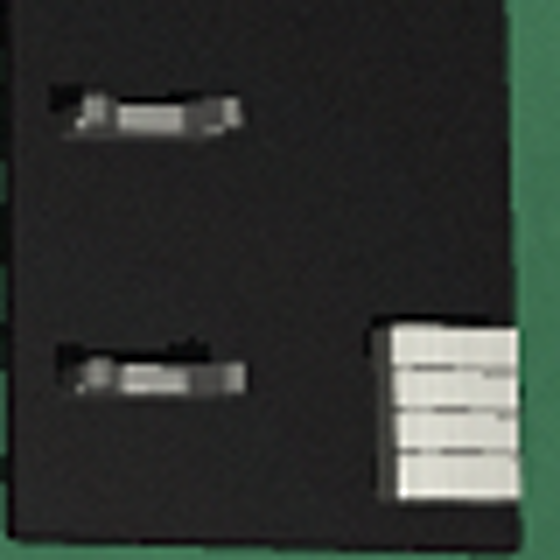

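View pics/b2e.png

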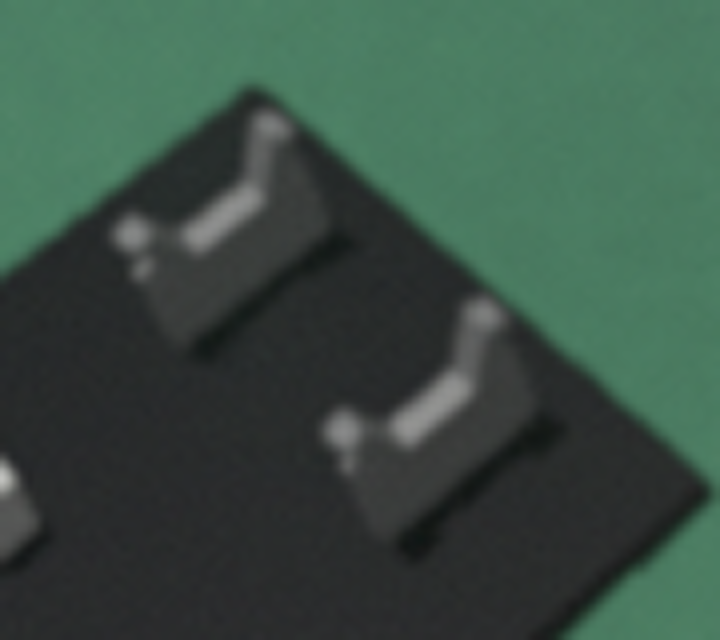

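```bash
python3 - <<'E'
from r import *
s=dict(np.load("pics/b2s.npz"));t=dict(np.load("pics/b2.npz"))
o=env.observe(); R=o["eef_rot"]@MM.T; g=o["tcp_pos"]+.167*o["eef_rot"][:,2]
print("axis",R[:,0].round(4))
for d in (.081,.085,.089): print(d,proj(s,g+d*R[:,0]).round(2),(g+d*R[:,0]).round(4))
print("seen",429/8+215-.44,427/8+165-.44)
# nose joint seen (360,325)
print("joint .05",proj(s,g+.05*R[:,0]).round(2),"seen",365/8+215-.44,330/8+165-.44)
for nm,tp,sp,pl in(("far",(150,117),(430,410),(.038,.038)),("near",(155,379),(223,217),(-.038,.038))):
    a=unproj(t,np.array(tp)/7+[445,240]-.43,.035)[0];b=unproj(s,np.array(sp)/8+[140,280]-.44,.035)[0]
    print(nm,a[:2].round(4),b[:2].round(4),sl(*pl,.035)[:2].round(4))
E
```

```text
axis [ 5.006e-01 -2.000e-04 -8.657e-01]
0.081 [[267.83 216.19]] [0.4408 0.004  0.0388]
0.085 [[268.63 217.7 ]] [0.4428 0.004  0.0353]
0.089 [[269.42 219.2 ]] [0.4448 0.004  0.0319]
seen 268.185 217.935
joint .05 [[261.53 204.31]] seen 260.185 205.81
far [ 0.525  -0.2858] [ 0.5248 -0.2875] [ 0.525  -0.2861]
near [ 0.449  -0.2821] [ 0.449  -0.2829] [ 0.4491 -0.282 ]
```

```bash
cat >> r.py <<'E'
E60=np.deg2rad(60)
def bt(ball,c,R):  # tcp for ball centre at 'ball' with tip compressed by c
    return tcp_for(ball-(.085-c)*R[:,0],R)
E
python3 - <<'E'
from r import *
s=dict(np.load("pics/b2s.npz"))
print(unproj(s,[[268.2,217.9]],.0353))
R=Rp(0,E60); ref=sl(-.045,-.05,.033)
p,Rt=bt(ref,-.015,R)
o=env.observe(); env.movel(o["tcp_pos"]+[0,0,.10],v=.2)
env.movep(p+[0,0,.06],Rt); env.movel(p,v=.12); env.hold(.3); st("hover")
F0=np.mean([ (env.hold(.02),env.observe()["wrist_force"])[1] for _ in range(10)],0)
p,_=bt(ref,.0035,R); env.movel(p,v=.02); st("touch")
F1=np.mean([ (env.hold(.02),env.observe()["wrist_force"])[1] for _ in range(30)],0); print(F1-F0, "axial",(F1-F0)@R[:,0])
c=pic("scene","pics/c1s.png",(90,260,210,360),6)
env.hold(.6); p,_=bt(ref,-.02,R); env.movel(p,v=.05); st("off")
E
```

```text
[[0.44246691 0.00303527 0.0353    ]]
hover t 41.35 tcp [ 0.4709 -0.3696  0.2649] F [ 0.14 -0.48 -0.23] g 0.0148
touch t 42.59 tcp [ 0.48   -0.3695  0.2484] F [-0.96  0.82  0.03] g 0.0149
[-0.37504669 -0.01215389  0.84186196] axial -0.9165971861790451
off t 44.36 tcp [ 0.4682 -0.3695  0.2688] F [-0.11 -0.25 -0.62] g 0.0149
```

View pics/c1s.png

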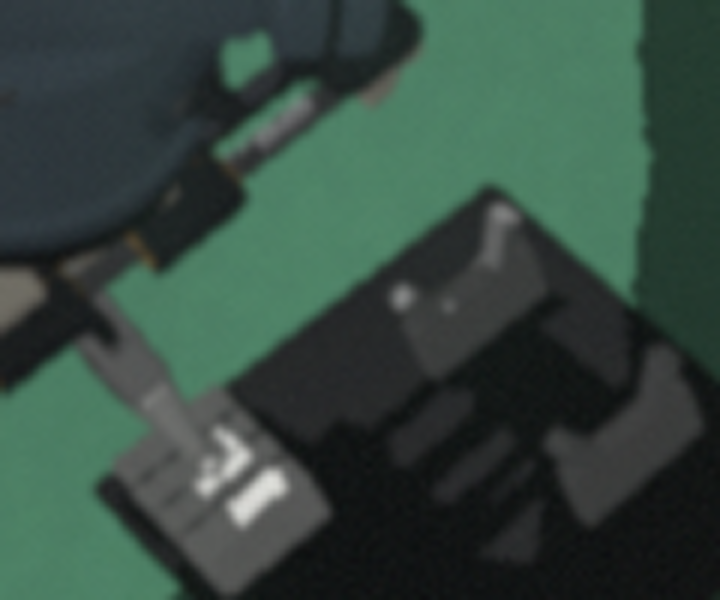

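```bash
cat >> r.py <<'E'
def Favg(n=12):
    return np.mean([ (env.hold(.015),env.observe()["wrist_force"])[1] for _ in range(n)],0)
E
python3 - <<'E'
from r import *
R=Rp(0,E60); C=.004
b=wl(.0605,.0445)
o=env.observe(); env.movel(o["tcp_pos"]+[0,0,.10],v=.2)
p,Rt=bt(b,-.015,R)
env.movep(p+[0,0,.08],Rt); env.movel(p,v=.12); env.hold(.3); F0=Favg(20); st("hover")
p,_=bt(b,C,R); env.movel(p,v=.02); F=Favg(20); print("down",(F-F0).round(2))
Fb=F
for y in (.0440,.0435,.0431,.0427,.0423,.0419,.0415):
    p,_=bt(wl(.0605,y),C,R); env.movel(p,v=.01); F=Favg(12); o=env.observe()
    print(y,(F-Fb).round(2), (o["tcp_pos"]-p).round(5))
    if (F-Fb)[1]>1.2: break
st()
E
```

```text
hover t 48.11 tcp [0.626  0.0505 0.2422] F [ 0.23 -0.46 -0.23] g 0.0145
down [-0.49 -0.05  1.07]
0.044 [0.3  0.23 0.03] [3.e-05 1.e-05 0.e+00]
0.0435 [0.66 0.26 0.35] [2.e-05 1.e-05 2.e-05]
0.0431 [0.74 0.89 0.39] [0.e+00 5.e-05 1.e-05]
0.0427 [0.83 1.7  0.33] [-0.e+00  9.e-05  0.e+00]
 t 51.34 tcp [0.6356 0.0487 0.2258] F [1.29 1.59 0.23] g 0.0143
```

```bash
python3 - <<'E'
from r import *
R=Rp(0,E60); C=.004
def go(x,y,v=.022):
    p,_=bt(wl(x,y),C,R); env.movel(p,v=v)
def F(): return Favg(8).round(2)
print("t0",env.observe()["time_s"])
go(.061,.0432,.01); print(F())
go(-.0487,.0432); o=st("corner L")
print(F())
go(-.0487,.034,.022); a=F(); print("front",a)
x=-.0487
for dx in (.0004,)*5:
    x+=dx; go(x,.034,.01); f=F(); print(round(x,4),(f-a).round(2))
    if (f-a)[0]<-1.0: break
x-=.0003
go(x,.0); print("mid",F(),x)
go(x,-.0430); print("corner R",F())
go(x,-.0430,.01)
go(.004,-.0430); print("half R",F())
go(.0615,-.0430); print("end R",F()); o=st("end")
pic("scene","pics/d1.png",(240,150,400,270),5)
E
```

```text
t0 51.3417
[-0.16  0.8   0.61]
corner L t 56.86 tcp [0.5264 0.0478 0.2258] F [ 1.04 -0.23  0.26] g 0.0149
[ 0.65 -0.02  1.15]
front [-1.5  -0.45  0.03]
-0.0483 [-0.28 -0.28 -0.02]
-0.0479 [-1.36 -0.22 -0.78]
mid [-2.46  0.73 -0.46] -0.04820000000000001
corner R [0.47 0.17 1.41]
half R [-0.51 -0.06  0.23]
end R [-0.67 -0.16  0.49]
end t 68.33 tcp [ 0.6376 -0.0371  0.2258] F [-0.45 -0.57 -0.12] g 0.0144
```

View pics/d1.png

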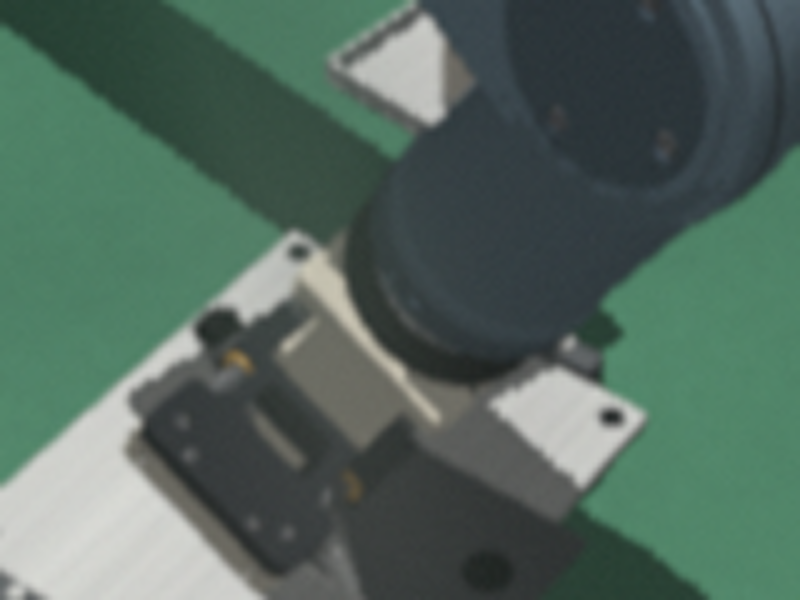

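```bash
python3 - <<'E'
from r import *
R=Rp(0,E60)
a=Favg(25); b=wl(.0615,-.043)
p,_=bt(b,-.015,R); env.movel(p,v=.04); env.hold(.3); c=Favg(25); print("contact minus free",(a-c).round(2),"free",c.round(2)); st()
# look pose in front of plate, as before
o=env.observe(); env.movel(o["tcp_pos"]+[0,0,.06],v=.2)
p,Rt=tcp_for(wl(-.09,0,.035)-.085*R[:,0],R)
env.movep(p,Rt); env.hold(.3)
c=pic("scene","pics/d2.png"); crop(c,215,165,315,240,8,"pics/d2c.png")
E
```

```text
contact minus free [-0.36  0.    1.23] free [-0.05 -0.06 -0.77]
 t 70.14 tcp [ 0.6281 -0.0371  0.2422] F [ 0.83 -1.06 -0.21] g 0.0146
```

View pics/d2c.png

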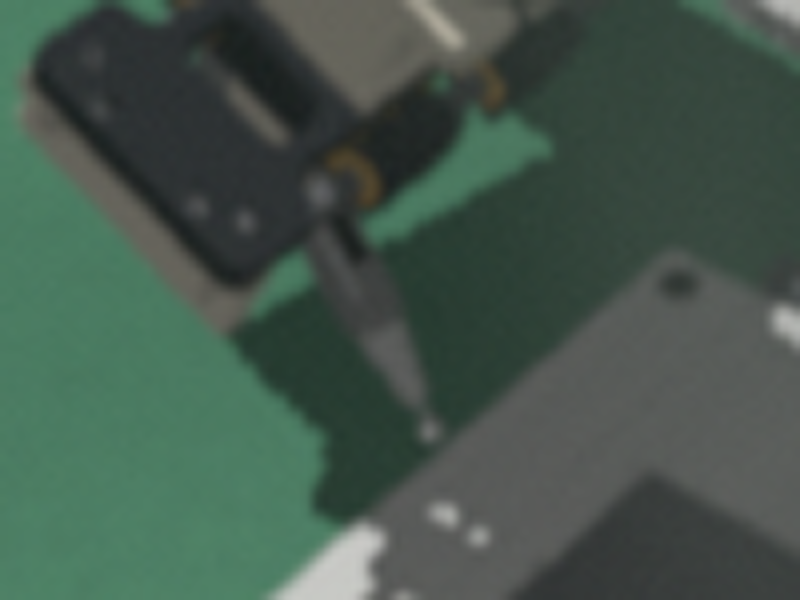

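```bash
python3 - <<'E'
from r import *
o=env.observe(); env.movel(o["tcp_pos"]+[0,0,.12],v=.2)
R=Rp(SA+np.pi,0); o=sl(0,.038,.043); p,Rt=tcp_for(o,R)
env.movep(p+[0,0,.10],Rt); st("above")
env.movel(p+[0,0,.025],v=.12); env.hold(.2)
c=pic("top","pics/e1.png",(430,220,550,340),5); st()
c=pic("scene","pics/e1s.png",(90,230,230,350),5)
E
```

```text
above t 74.77 tcp [ 0.5705 -0.2883  0.2876] F [ 0.31  0.06 -1.41] g 0.0146
 t 75.79 tcp [ 0.5707 -0.2888  0.2135] F [-0.33 -1.56 -0.62] g 0.0144
```

View pics/e1.png

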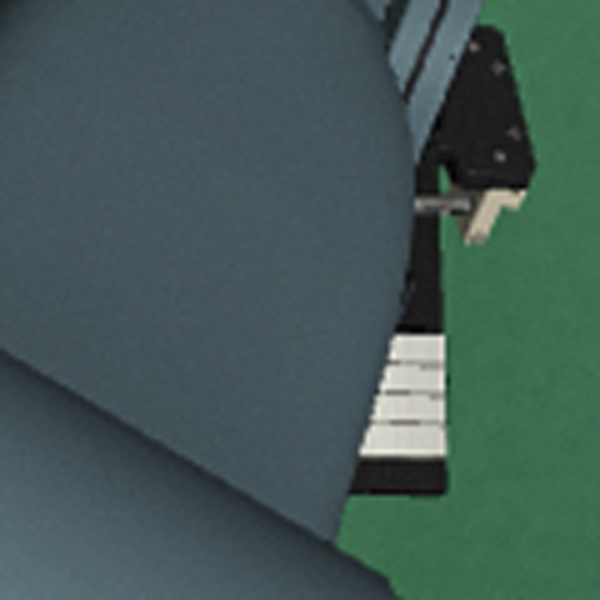

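View pics/e1s.png

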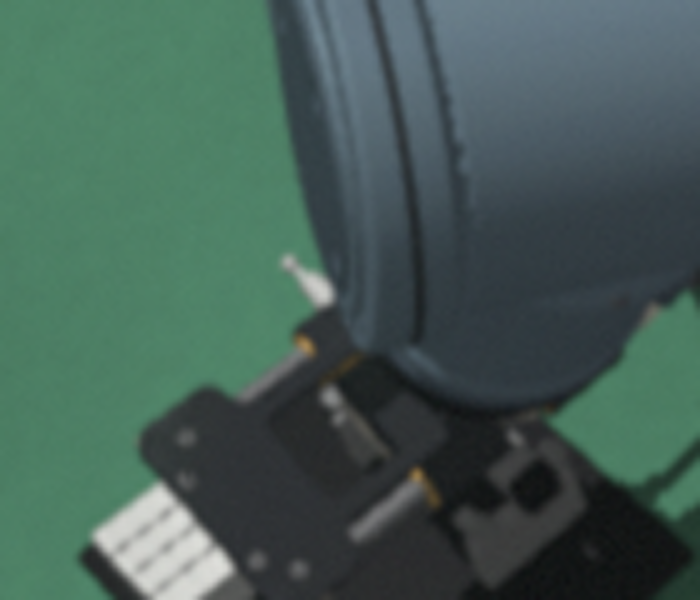

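```bash
python3 - <<'E'
from r import *
s=dict(np.load("pics/e1s.npz"))
o=env.observe(); Rr=o["eef_rot"]@MM.T; g=o["tcp_pos"]+.167*o["eef_rot"][:,2]
print("pred",proj(s,g+.085*Rr[:,0]).round(2),"seen 147.0 282.2", g.round(4))
R=Rp(SA+np.pi,0); p,Rt=tcp_for(sl(0,.038,.043),R)
F0=Favg(15); env.movel(p,v=.03); F=Favg(15); print((F-F0).round(2)); st("down")
if np.abs(F-F0).max()<8:
    env.release(); env.hold(.3); st("rel")
    env.movel(p+[0,0,.15],v=.12); env.movep([.35,.0,.38],Rd(0)); st("away")
    pic("scene","pics/f1s.png"); pic("top","pics/f1.png")
    s=dict(np.load("pics/f1s.npz")); crop(s,100,260,240,380,5,"pics/f1c.png")
E
```

```text
pred [[147.83 282.28]] seen 147.0 282.2 [ 0.4874 -0.2843  0.0687]
[-0.03 -0.06 -0.07]
down t 77.33 tcp [ 0.5705 -0.2887  0.1878] F [-0.02  0.53 -0.51] g 0.0147
rel t 78.92 tcp [ 0.5705 -0.2887  0.1876] F [ 0.06 -0.11 -0.14] g 0.0928
away t 82.83 tcp [ 3.502e-01 -2.000e-04  3.801e-01] F [ 0.12 -0.12  0.43] g 0.0929
```

View pics/f1c.png

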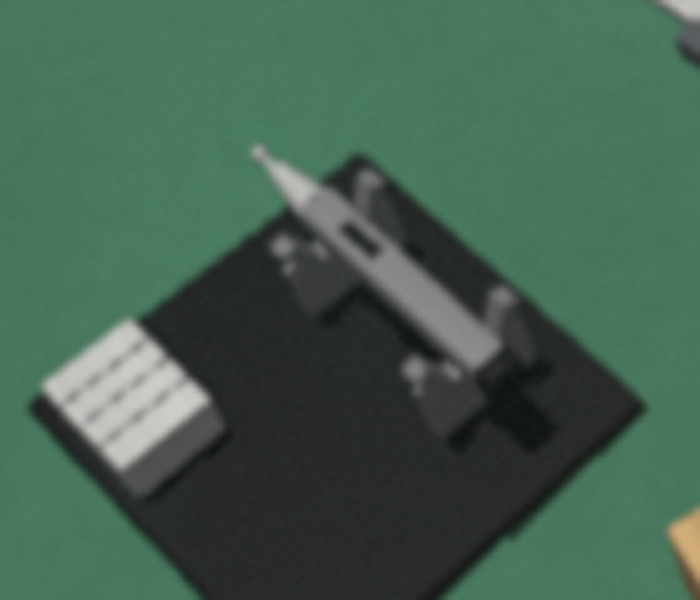

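View pics/f1.png

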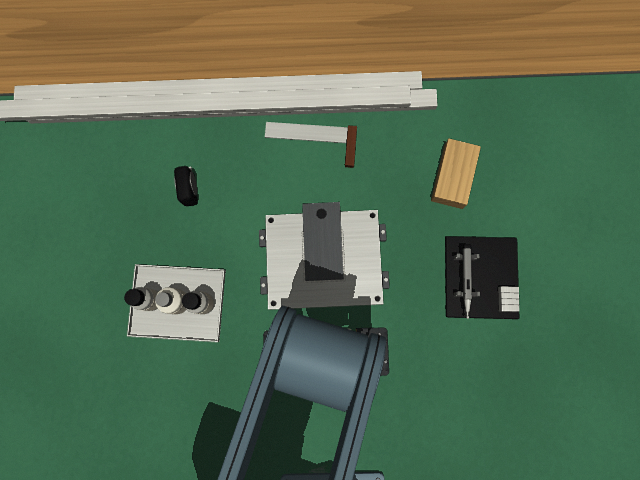

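View pics/f1s.png

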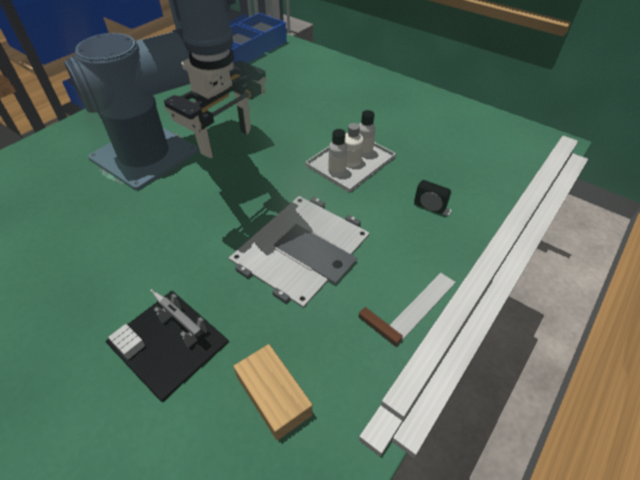

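```bash
python3 -c "
from cell import env
env.finish_job(); print(env.observe()['time_s'])"
```

```text
the job is handed in; nothing more can be done
the job is handed in; nothing more can be done
```

The job is done and handed in at about 83 s of the 210 s allowed.

- **Clearing the plate:** two sprays and the bottle were on it; there was no jar. All three stand upright in the steel tray, and the last pictures from both cameras show them still there. No knock or grip slip showed in any picture or reading.
- **Reference block:** I held the tip on the slotted block for a little over 1 s, with about 0.9 N along the probe. That is slightly under the 1.1 N I expected for the push-in I commanded.
- **Weld pass:** I ran it left far end, left corner, front, right corner, right far end, at a mean of 2.2 cm/s. The tip was aligned by feeling the tab edge on the left side and the front, which agreed with the camera fit to within about 0.5 mm. The contact force at the right far end was about 1.2 N.
- **Probe:** it lies back in both notches of its stand, tip towards the robot, as seen in the final pictures. A look before and after the pass showed it had not moved in the grip.
- **Other things on the bench:** I touched nothing else, and the tape measure, offcut and square look unmoved.

**Less certain points in the pass:**
- There were short pauses at the left far end and just past the left corner while I felt for the edge.
- Mid-front, the tip pressed on the tab edge with about 2.4 N, so it may have ridden a fraction of a millimetre off the plate there.
- On the right side I felt no side force against the tab edge, so closeness there rests on the fitted position and the given tab width.
- The far ends of the weld (60 mm in the bracket's own x) were read from the images.

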